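# Lock the sample canisters away in the combination cabinet

## Task

Unlock the blue sample cabinet by turning its dial right to 3, left to 10 and right to 2, pausing a moment on each mark; then, leaving the dial on 2, pull the drawer fully open and set every yellow-capped canister upright in a pocket of its own. Push the drawer fully shut, and only then turn the dial back to the red 0 mark to lock it. Leave the other things on the bench where they are.

Things in the scene. Friction and masses are not known exactly. Their poses are not given: they have to be found in the camera images.
- cabinet: Blue steel sample cabinet fixed to the bench, 190 mm deep (its x) x 186 wide (its y) x 122 high. Origin at the centre of its underside; its -x side is the front, with a white drawer over the whole front. Its place and yaw (within 0.12 rad) vary.
- dial (a joint): Combination dial flat on the cabinet's top, turning about a vertical axis 30 mm in front of the cabinet's centre. Value in rad, growing clockwise (to the right) seen from above; stops at -2.5 and +2.5. Mark 0 = 0 rad, 1 = 0.524, 2 = 1.047, 3 = 1.571, 11 = -0.524, 10 = -1.047, 9 = -1.571. Friction about 0.06 N m; it stays where it is left. The red end of its black grip bar is the pointer.
- mark0 (a point): The long red mark 0 on the white scale plate round the dial, 44 mm from the dial's axis towards the drawer front. The scale is a 12-part clock face, 30 degrees a mark, numbered clockwise from 0: 3 is a quarter turn clockwise of it (cabinet +y side), 9 on the -y side; 5 to 7 are left out, where the stops are. So 10 is reached from 3 only by turning left through 0.
- dial_grip (a point): Point on the dial's axis within its grip bar, 154 mm above the bench. The bar is 62 mm long, 16 mm wide, 30 mm high (its top is 12 mm above this point, the dial disc of radius 34 mm 18 mm below it). With the dial at 0 the bar lies along the cabinet's x axis; its orientation here turns with the dial.
- drawer (a joint): The drawer's opening in m: 0 shut, 0.16 fully open; it slides towards the cabinet's -x. Sliding friction about 1.5 N; it stays where it is left. It is bolted unless the dial stands on 2, so it must not be pulled otherwise.
- handle (a point): Middle of the drawer's steel bar handle, 110 mm long along the cabinet's y axis, about 10 mm thick, 35 mm in front of the drawer's face, 92 mm above the bench. Moves with the drawer. The drawer's face reaches from 14 to 112 mm above the bench.
- pocket0 (a point): Centre of the floor of drawer pocket 0, 27 mm above the bench: front, -y side. Square, 66 mm wide, 36 mm deep, in a black block whose top is 63 mm above the bench; neighbours are 72 mm (front to rear) and 78 mm (side to side) apart. Moves with the drawer; reached from above only when the drawer is fully open.
- pocket1 (a point): Centre of the floor of drawer pocket 1, 27 mm above the bench: front, +y side. Square, 66 mm wide, 36 mm deep, in a black block whose top is 63 mm above the bench; neighbours are 72 mm (front to rear) and 78 mm (side to side) apart. Moves with the drawer; reached from above only when the drawer is fully open.
- pocket2 (a point): Centre of the floor of drawer pocket 2, 27 mm above the bench: rear, -y side. Square, 66 mm wide, 36 mm deep, in a black block whose top is 63 mm above the bench; neighbours are 72 mm (front to rear) and 78 mm (side to side) apart. Moves with the drawer; reached from above only when the drawer is fully open.
- pocket3 (a point): Centre of the floor of drawer pocket 3, 27 mm above the bench: rear, +y side. Square, 66 mm wide, 36 mm deep, in a black block whose top is 63 mm above the bench; neighbours are 72 mm (front to rear) and 78 mm (side to side) apart. Moves with the drawer; reached from above only when the drawer is fully open.
- can0: Sample canister (there are two to four; absent ones are None), loose on the bench, standing. A steel foot disc 58 mm in diameter and 14 mm thick, an aluminium body 44 mm in diameter up to 58 mm, a yellow cap 40 mm in diameter up to 78 mm; about 0.3 kg, most of it in the foot. Origin at the centre of its underside, z up through the cap.
- can1: Sample canister (there are two to four; absent ones are None), loose on the bench, standing. A steel foot disc 58 mm in diameter and 14 mm thick, an aluminium body 44 mm in diameter up to 58 mm, a yellow cap 40 mm in diameter up to 78 mm; about 0.3 kg, most of it in the foot. Origin at the centre of its underside, z up through the cap.
- can2: Sample canister (there are two to four; absent ones are None), loose on the bench, standing. A steel foot disc 58 mm in diameter and 14 mm thick, an aluminium body 44 mm in diameter up to 58 mm, a yellow cap 40 mm in diameter up to 78 mm; about 0.3 kg, most of it in the foot. Origin at the centre of its underside, z up through the cap.
- can3: Sample canister (there are two to four; absent ones are None), loose on the bench, standing. A steel foot disc 58 mm in diameter and 14 mm thick, an aluminium body 44 mm in diameter up to 58 mm, a yellow cap 40 mm in diameter up to 78 mm; about 0.3 kg, most of it in the foot. Origin at the centre of its underside, z up through the cap.
- dish: White bowl, 120 mm across, 35 high, a bystander. Origin at the underside's centre.
- reagent: Amber bottle, 64 mm in diameter, 140 high, a bystander. Origin at the underside's centre.
- beaker: Glass cup, 64 mm across, 75 high, a bystander. Origin at the underside's centre.
- jar: Glass jar, 60 mm in diameter, 75 high, a bystander. Origin at the underside's centre.
- spatula: Lab spatula, 160 mm long, lying flat, a bystander. Origin under its middle.
There are look-alikes about, which are no part of the job. Leave any orange look-alike of the can1 alone.

How it is judged (in metres and radians):
On the way, in this order (a step that is already met when the one before it is completed fails the run):
1. dial turned right to 3 and resting there (value of joint dial between 1.451 and 1.691 rad and velocity of joint dial between -0.1 and 0.1 rad/s), for 0.2 s.
2. dial turned left to 10 and resting there (value of joint dial between -1.167 and -0.927 rad and velocity of joint dial between -0.1 and 0.1 rad/s), for 0.2 s.
3. dial turned right to 2 and resting there (value of joint dial between 0.927 and 1.167 rad and velocity of joint dial between -0.1 and 0.1 rad/s), for 0.2 s.
4. drawer open (value of joint drawer above 0.135 m), for 0.1 s.
5. every canister stands in a pocket ((distance between can0 and pocket0 below 0.012 m or distance between can0 and pocket1 below 0.012 m or distance between can0 and pocket2 below 0.012 m or distance between can0 and pocket3 below 0.012 m) and angle between each of can0, can1, can2, can3's own z axis and vertical below 0.15 rad and (distance between can1 and pocket0 below 0.012 m or distance between can1 and pocket1 below 0.012 m or distance between can1 and pocket2 below 0.012 m or distance between can1 and pocket3 below 0.012 m) and (distance between can2 and pocket0 below 0.012 m or distance between can2 and pocket1 below 0.012 m or distance between can2 and pocket2 below 0.012 m or distance between can2 and pocket3 below 0.012 m) and (distance between can3 and pocket0 below 0.012 m or distance between can3 and pocket1 below 0.012 m or distance between can3 and pocket2 below 0.012 m or distance between can3 and pocket3 below 0.012 m)), for 0.2 s.
6. drawer shut (value of joint drawer below 0.008 m), for 0.2 s.
7. dial turned back to 0 (value of joint dial between -0.12 and 0.12 rad and velocity of joint dial between -0.1 and 0.1 rad/s), for 0.2 s.
At the end, for the whole second after the job is handed in: Every canister stands at rest, upright (within 0.15 rad), in a pocket (its underside within 12 mm of the pocket's floor centre); the drawer is shut within 8 mm; the dial rests on 0 within 0.12 rad (all of step 5 and value of joint dial between -0.12 and 0.12 rad and value of joint drawer below 0.008 m and linear speed of each of can0, can1, can2, can3 below 0.02 m/s); the robot touches nothing.
It fails at once if the drawer is open more than 30 mm with the dial more than 0.3 rad off mark 2 (value of joint drawer above 0.03 m and not (value of joint dial between 0.747 and 1.347 rad)).
It fails at once if a bystander is pushed more than 40 mm or tipped over (distance of any of dish, reagent, beaker, jar, spatula from where it was at the start of the episode above 0.04 m or angle between any of dish, reagent, beaker, jar, spatula's own z axis and vertical above 0.5 rad).
Of can0, can1, can2, can3 only 2 to 4 are there at a start; the rules pass over those that are not, and their reading is None.
At some moment in a run one of can0, can1, can2, can3 may be knocked a few centimetres aside while the robot is not near it.
Once in a run the grip may slacken for a moment while it holds something.
It also fails if it takes over 210 s, if anything falls off the work surface, if the arm or the gripper's body presses on something with over 40 N, if the wrist force passes 120 N, or if a joint passes its speed limit or range.

## Robot

A 6-joint arm with a two-finger parallel gripper is mounted at the origin on the work surface. World frame = base frame: x ahead of the robot, y to its left, z up, the work surface at z = 0. Lengths are in m, angles in degrees, forces in N, time in s.
With the tool pointing down it reaches from about 0.35 to 0.875 m from the base axis. Payload 4.2 kg.
Tool frame: the origin (TCP) lies on the front face of the gripper's body, between the roots of the fingers; the fingertips stand finger_overhang ahead of it and the grasp point (between the pads) lies 51 mm ahead of it (finger_overhang is the distance from the TCP to the fingertips, in m); z points along the fingers, y is the line along which they close (so a half turn about z gives the same grasp; the last joint's range is limited). The gripper opens to 87 mm and grips with 3 to 60 N. Pads are 19 mm wide; open, the fingers measure 117 mm over their backs; the gripper's body (75 mm by 190 mm) begins 51 mm behind the grasp point.
Start: joints at [88.442, 22.042, 0.453, 0, -68.411, -14.817], TCP at [0.176, 0.6, 0.292] pointing down, gripper open.
Joint ranges: [-179.83, 179.83], [-69.29, 118.12], [-61.27, 80.66], [-181.25, 117.63], [-171.15, -9.14], [-177.46, 177.46]. Speed limits (degrees/s): [159.86, 159.86, 180, 180, 180, 180].

## Interface

Orientations are given as a 3x3 rotation matrix whose columns are the frame's x, y, z axes.
In Python, from station import sense, capture, camera_model, finish_job, finger_overhang gives the robot as it stands. The module is installed in compiled form; this text tells all that it offers.
- The arm moves only by the tool jog_arm, never from a script. Its argument "rows" is a list that holds one entry, the list of rows, each a list of 4 numbers: the shift along the tool's x, y, z in m, then the turn about the tool's z in rad. A call has 1 to 20 rows; each row shifts and turns the commanded pose from where the row before left it, along the tool's axes as they then stand; what a row does not reach is not made up. A row lasts 1/8 s, in which the tool goes at most 62.5 mm and 10.7 degrees, less where a joint would pass 70% of its speed; a pose out of reach is approached as far as the arm can. A call is refused whole if a number of a shift passes 0.0625 or a number of a turn 0.188, either way. A call with a gripper value outside its range is refused whole. "claw" is the opening, from 0 (shut) to 1 (fully open), set as the call begins (left out, the last holds). The fingers move at their own pace and stop on an object; the grip force is fixed at half the most. Time passes only in rows, so rows that do not move let the fingers close. It gives the time, the measured TCP pose, the force, the opening and the grip force at its end, in the units of the state.
- sense(): the state, without advancing time (a new reading comes with each control period).
- capture(name): name is "scene" or "top"; returns the picture (420x560x3 uint8, red, green, blue); there is no depth.
- camera_model(name): a dict with "fovy" (degrees; the focal length in pixels is half the picture's height over the tangent of half this angle, whatever the lens; pixels are square), "cx", "cy" (the principal point, pixels), "eye" and "rotation" of the camera in the world. Camera axes: x right, y down, z forward; pixel columns grow to the right and rows downward; lengths in m; the calibration is good to about 2 mm. A picture is of the moment at which its call begins. camera_model takes no time and is no camera call.
- finish_job(): hands the job in; it is judged then, once.
The state is a dict: "time_s": time; "joints": joint angles; "joint_velocities": joint speeds; "effort": joint torques, N m; "tcp_pos": TCP position; "ee_rot": TCP orientation; "wrist_force": force on the tool from outside, world axes, zero at the start; "moment": the same for the moment, N m; "gripper_width": opening from 0.0 (shut) to 1.0 (fully open); "gripper_force": force on a finger pad.
Only numpy, scipy, OpenCV 4.12 (cv2) and the standard library are available. Lean on these libraries where they do the work, as an engineer would, in place of code of your own. Each camera call takes 0.05 s, during which the arm holds its last target. There are 200 camera calls.

## Working session

There is one attempt and no reset: what is moved stays moved. The work goes in short steps, Python scripts to look and compute and a tool call to move; the robot and the scene stay as the last step left them, time stands still between calls to the robot, and variables do not carry over. Pictures are saved under pics/ and viewed, at most 14 in all, crops included, and the job is handed in when it is done.

Besides the shell and the picture viewer there is one more tool, called after ">>>" as name(argument=value, ...), one argument or row to a line, values as JSON. jog_arm: Moves the arm, as the interface text tells. Its arguments: {"type":"object","properties":{"rows":{"type":"array"},"claw":{"type":"number"}},"required":["rows"]}

```bash
mkdir -p pics
python3 - <<'E'
from station import *
import cv2,numpy as np
for n in("scene","top"):
    im=capture(n); cv2.imwrite(f"pics/{n}0.png",im[:,:,::-1]); m=camera_model(n); print(n,m)
s=sense(); print(s["time_s"],s["tcp_pos"],np.round(s["ee_rot"],3),s["gripper_width"],finger_overhang)
E
```

```text
scene {'fovy': 47.16608887290918, 'cx': 276.0496259788486, 'cy': 205.8488189791359, 'eye': array([1.24121289, 0.66693274, 1.12214511]), 'rotation': array([[-0.70216953,  0.5006439 , -0.50627427],
       [ 0.71189347,  0.50649716, -0.48648568],
       [ 0.01287039, -0.70200877, -0.71205199]])}
top {'fovy': 48.4919555508412, 'cx': 274.4932821332499, 'cy': 213.00378128317934, 'eye': array([ 0.285298  , -0.03441552,  1.30002226]), 'rotation': array([[-0.02802921, -0.98025508,  0.1957405 ],
       [-0.99946445,  0.03079076,  0.01107897],
       [-0.01688721, -0.19532513, -0.98059314]])}
0.1 [0.17604635 0.59927712 0.29129905] [[ 0.959 -0.282 -0.   ]
 [-0.282 -0.959 -0.002]
 [ 0.     0.002 -1.   ]] 0.9965601333029143 0.0697
```

View pics/top0.png

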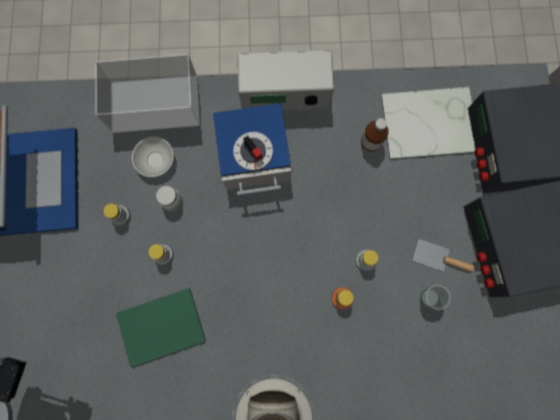

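View pics/scene0.png

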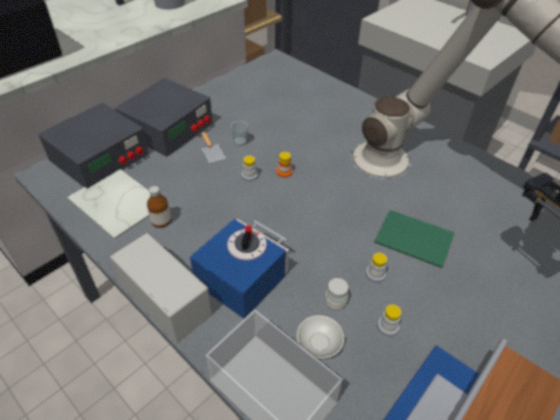

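Top view (up is +x, left is +y): the cabinet is at about (252,142), the dial's red tip at (258,153) and the handle at (258,188). The yellow-capped canisters are at (112,212), (157,253) and (370,259). The orange look-alike is at (344,298). The scene view confirms three canisters with light bodies and one orange one.

```bash
cat > h.py <<'E'
import numpy as np,cv2
from station import *
def K(n):
    m=camera_model(n); f=210/np.tan(np.radians(m["fovy"]/2)); return m,f
def ray(n,uv):
    m,f=K(n); d=np.array([(uv[0]-m["cx"])/f,(uv[1]-m["cy"])/f,1]); return m["eye"],m["rotation"]@d
def on(n,uv,z):
    e,d=ray(n,uv); return e+d*(z-e[2])/d[2]
def tri(a,b):
    A=[];B=[]
    (p,d),(q,e)=a,b; s=np.linalg.lstsq(np.c_[d,-e],q-p,rcond=None)[0]
    x,y=p+s[0]*d,q+s[1]*e; return (x+y)/2,np.linalg.norm(x-y)
def proj(n,P):
    m,f=K(n); c=m["rotation"].T@(np.array(P)-m["eye"]); return np.array([m["cx"]+f*c[0]/c[2],m["cy"]+f*c[1]/c[2]])
def mask(im,lo,hi): return cv2.inRange(cv2.cvtColor(im,cv2.COLOR_RGB2HSV),lo,hi)
def blobs(mk,amin=20):
    n,l,s,c=cv2.connectedComponentsWithStats(mk); return [(c[i],s[i]) for i in range(1,n) if s[i,4]>=amin]
def caps(n,im=None):
    im=capture(n) if im is None else im
    return [c for c,s in blobs(mask(im,(22,130,80),(33,255,255)),40)]
E
python3 - <<'E'
from h import *
np.set_printoptions(precision=4,suppress=True)
t=cv2.imread("pics/top0.png")[:,:,::-1].copy(); s=cv2.imread("pics/scene0.png")[:,:,::-1].copy()
ct,cs=caps("top",t),caps("scene",s)
for c in ct:
    print("cap",c,on("top",c,.072),[ (tri(ray("top",c),ray("scene",d))[0],d.astype(int)) for d in cs if tri(ray("top",c),ray("scene",d))[1]<.02])
b=mask(t,(105,150,40),(125,255,255)); b[:,:200]=0
cn=max(cv2.findContours(b,cv2.RETR_EXTERNAL,cv2.CHAIN_APPROX_NONE)[0],key=cv2.contourArea)
q=cv2.approxPolyDP(cv2.convexHull(cn),5,True)[:,0]
for p in q: print("blue",p,on("top",p,.122))
for n,im in(("top",t),("scene",s)):
    r=mask(im,(0,150,80),(6,255,255))|mask(im,(174,150,80),(180,255,255))
    for c,st in blobs(r,5): print(n,"red",c,st,on(n,c,.166))
cv2.imwrite("pics/c1.png",np.hstack([cv2.resize(x,(400,400),interpolation=cv2.INTER_CUBIC) for x in (t[100:200,203:303,::-1],s[195:295,190:290,::-1])]))
E
```

```text
cap [110.9125 210.5875] [0.551  0.4216 0.072 ] [(array([0.5516, 0.4214, 0.0708]), array([392, 311]))]
cap [156.0736 251.5153] [0.4361 0.2965 0.072 ] [(array([0.4369, 0.2964, 0.0698]), array([379, 259]))]
cap [370.  257.5] [ 0.4034 -0.268   0.072 ] [(array([ 0.4039, -0.2688,  0.0694]), array([248, 160]))]
cap [345.2457 297.6057] [ 0.3017 -0.1972  0.072 ] [(array([ 0.3023, -0.1984,  0.0677]), array([284, 156]))]
blue [280 104] [ 0.8201 -0.0444  0.122 ]
blue [289 164] [ 0.6506 -0.0629  0.122 ]
blue [222 174] [0.6291 0.1137 0.122 ]
blue [214 114] [0.7977 0.1343 0.122 ]
top red [256.2679 152.0179] [252 148   9   9  56] [0.6715 0.0204 0.166 ]
top red [479.9111 151.0222] [477 148   7   8  45] [ 0.6551 -0.5452  0.166 ]
top red [482.1739 163.1739] [479 160   7   8  46] [ 0.623  -0.5472  0.166 ]
top red [484.3864 175.2273] [481 172   7   8  44] [ 0.5915 -0.5491  0.166 ]
top red [482.2941 256.0588] [479 252   8   9  51] [ 0.3898 -0.5208  0.166 ]
top red [486.098  269.0588] [483 265   7   9  51] [ 0.3583 -0.5263  0.166 ]
top red [489.8776 282.4082] [487 278   7   9  49] [ 0.3264 -0.5315  0.166 ]
scene red [199.9683 123.0635] [191 115  19  16 126] [ 0.4654 -0.439   0.166 ]
scene red [138.5625 149.9583] [135 146   8   8  48] [ 0.6928 -0.462   0.166 ]
scene red [130.6154 154.75  ] [127 151   8   8  52] [ 0.7237 -0.4594  0.166 ]
scene red [122.4615 159.5769] [119 156   8   8  52] [ 0.7544 -0.457   0.166 ]
scene red [248.1333 228.7   ] [246 226   5   7  30] [0.6751 0.0214 0.166 ]
```

View pics/c1.png

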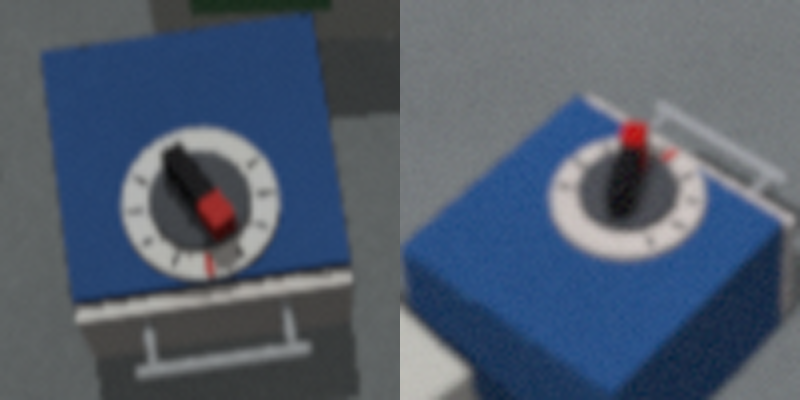

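The crop shows the dial pointer about 25° anticlockwise of the red 0 mark, roughly -0.43 rad. The plate centre is near top pixel (253,151) and the handle runs along row 190.

```bash
cat >> h.py <<'E'
def go(x,y,z,psi,show=True):
    "print turn (rad) first, then shift in the tool frame after the turn, to reach TCP x,y,z, yaw psi deg"
    s=sense(); R=np.array(s["ee_rot"]); p0=np.degrees(np.arctan2(R[1,0],R[0,0]))
    d=(psi-p0+180)%360-180; a=-np.radians(d); p=np.radians(psi)
    Rn=np.array([[np.cos(p),np.sin(p),0],[np.sin(p),-np.cos(p),0],[0,0,-1]])
    v=Rn.T@(np.array([x,y,z])-s["tcp_pos"]); n=max(1,int(np.ceil(np.linalg.norm(v)/.055))); k=max(1,int(np.ceil(abs(a)/.18)))
    print("psi now %.1f turn %.4f = %d x %.4f ; shift %s = %d x %s"%(p0,a,k,a/k,np.round(v,4),n,np.round(v/n,4)))
E
python3 - <<'E'
from h import *
np.set_printoptions(precision=4,suppress=True)
t=cv2.imread("pics/top0.png")[:,:,::-1].copy(); s=cv2.imread("pics/scene0.png")[:,:,::-1].copy()
def plate(im,c,r,n):
    m=mask(im,(0,0,140),(180,70,255)); k=np.zeros_like(m); cv2.circle(k,c,r,255,-1); m&=k
    cn=max(cv2.findContours(m,cv2.RETR_EXTERNAL,cv2.CHAIN_APPROX_NONE)[0],key=cv2.contourArea)
    e=cv2.fitEllipse(cv2.convexHull(cn)); print(n,e,on(n,e[0],.124)); return e[0]
a=plate(t,(253,151),21,"top"); b=plate(s,(247,244),23,"scene"); print(tri(ray("top",a),ray("scene",b)))
print("crop est",on("top",(253,151),.124),on("scene",(246.9,244.4),.124))
red,tail=on("top",(256.27,152.02),.166),on("top",(203+175/4,100+155/4),.166)
D=(on("top",a,.124)+on("scene",b,.124))/2
r2=on("scene",(248.13,228.7),.16)
for v in(red-tail,red-D,r2-D): print("pointer world angle of -dir",np.degrees(np.arctan2(-v[1],-v[0])),np.linalg.norm(v[:2]))
e=[on("top",(203+u/4,100+v/4),.095) for u,v in((137,374),(310,348))]; print("handle",e,(e[0]+e[1])/2,np.linalg.norm(e[0]-e[1]))
go(.176,.6,.291,31)
E
```

```text
top ((252.54483032226562, 150.03146362304688), (36.89421844482422, 39.04776382446289), 80.51934051513672) [0.6917 0.0322 0.124 ]
scene ((248.2579803466797, 241.63453674316406), (33.60354995727539, 43.523258209228516), 63.38961410522461) [0.6822 0.0277 0.124 ]
(array([0.6878, 0.0325, 0.133 ]), np.float64(0.0022260931490239192))
crop est [0.6889 0.031  0.124 ] [0.6914 0.0323 0.124 ]
pointer world angle of -dir 33.02752229749645 0.043467482798067156
pointer world angle of -dir 31.796166652244292 0.018119013751893093
pointer world angle of -dir 39.336890472367074 0.019817932429960956
handle [array([0.5819, 0.0768, 0.095 ]), array([ 0.596 , -0.0388,  0.095 ])] [0.5889 0.019  0.095 ] 0.11643743298581712
psi now -16.4 turn -0.8270 = 5 x -0.1654 ; shift [ 0.0003 -0.0006  0.0003] = 1 x [ 0.0003 -0.0006  0.0003]
```

>>> jog_arm(
  rows=[
    [[0,0,0,-0.1685],[0,0,0,-0.1685],[0,0,0,-0.1685],[0,0,0,-0.1685],[0,0,0,-0.1685],[0.0096,0.0539,0,0],[0.0096,0.0539,0,0],[0.0096,0.0539,0,0],[0.0096,0.0539,0,0],[0.0096,0.0539,0,0],[0.0096,0.0539,0,0],[0.0096,0.0539,0,0],[0.0096,0.0539,0,0],[0.0096,0.0539,0,0],[0.0096,0.0539,0,0],[0.0096,0.0539,0,0],[0.0096,0.0539,0,0],[0.0096,0.0539,0,0],[0.0096,0.0539,0,0]],
  ],
  claw=0.6,
)

```text
time_s: 2.48
tcp_pos: [0.6899, 0.0286, 0.2916]
ee_rot: [[0.849, 0.528, -0.001], [0.528, -0.849, -0.0], [-0.001, -0.001, -1.0]]
wrist_force: [0.4, 1.3, 0.7]
gripper_width: 0.605
gripper_force: 0.0
```

```bash
python3 -c "
from h import *
s=sense();print(s['time_s'],s['tcp_pos'],s['joints'],s['gripper_width'])
go(.69,.0315,.210,32)"
```

```text
2.475 [0.68986708 0.02855599 0.29160477] [ 1.57468485e+01  2.85711888e+01  1.08628867e+01 -1.59928034e-02
 -7.23492545e+01  1.06153574e+02] 0.6051950088732545
psi now 31.9 turn -0.0018 = 1 x -0.0018 ; shift [ 0.0017 -0.0024  0.0816] = 2 x [ 0.0008 -0.0012  0.0408]
```

>>> jog_arm(
  rows=[
    [[0.0008,-0.001,0.03,0],[0.0008,-0.001,0.03,0],[0,0,0.021,0],[0,0,0,0],[0,0,0,0]],
  ],
)

```text
time_s: 3.1
tcp_pos: [0.6896, 0.0326, 0.2119]
ee_rot: [[0.849, 0.529, 0.001], [0.529, -0.849, 0.0], [0.001, 0.0, -1.0]]
wrist_force: [-0.4, -0.2, -0.2]
gripper_width: 0.602
gripper_force: 0.0
```

>>> jog_arm(
  rows=[
    [[0,0,0,0],[0,0,0,0],[0,0,0,0],[0,0,0,0],[0,0,0,0],[0,0,0,0],[0,0,0,0],[0,0,0,0]],
  ],
  claw=0,
)

```text
time_s: 4.1
tcp_pos: [0.6894, 0.0324, 0.2114]
ee_rot: [[0.849, 0.528, 0.0], [0.528, -0.849, -0.0], [0.0, 0.0, -1.0]]
wrist_force: [0.6, -1.0, 0.6]
gripper_width: 0.182
gripper_force: 29.6
```

>>> jog_arm(
  rows=[
    [[0,0,0,0.1671],[0,0,0,0.1671],[0,0,0,0.1671],[0,0,0,0.1671],[0,0,0,0.1671],[0,0,0,0.1671],[0,0,0,0.1671],[0,0,0,0.1671],[0,0,0,0.1671],[0,0,0,0.1671],[0,0,0,0.1671],[0,0,0,0.1671],[0,0,0,0],[0,0,0,0],[0,0,0,0],[0,0,0,0],[0,0,0,0]],
  ],
)

```text
time_s: 6.22
tcp_pos: [0.6898, 0.0333, 0.2114]
ee_rot: [[0.123, -0.992, 0.002], [-0.992, -0.123, 0.001], [-0.001, -0.002, -1.0]]
wrist_force: [3.4, 4.2, -0.6]
gripper_width: 0.181
gripper_force: 29.8
```

```bash
python3 -c "
from h import *
s=sense();print(s['time_s'],s['tcp_pos'],s['joints'],s['gripper_width'],s['wrist_force'],s['moment'])
go(.69,.0325,.211,-83.1)
im=[cv2.resize(capture(n)[r:r+100,c:c+100,::-1],(400,400),interpolation=cv2.INTER_CUBIC) for n,r,c in(('top',100,203),('scene',195,190))]
cv2.imwrite('pics/d3.png',np.hstack(im))"
```

```text
6.225 [0.68982539 0.03334452 0.21137469] [ 1.61328413e+01  3.16631391e+01  4.40650031e+00 -4.16473096e-02
 -6.26262751e+01 -9.03513706e+00] 0.1813620158608661 [ 3.35744165  4.18601926 -0.60940378] [ 1.32741616 -0.85722678  0.03121673]
psi now -82.9 turn 0.0031 = 1 x 0.0031 ; shift [ 0.0009 -0.0001  0.0004] = 1 x [ 0.0009 -0.0001  0.0004]
```

View pics/d3.png

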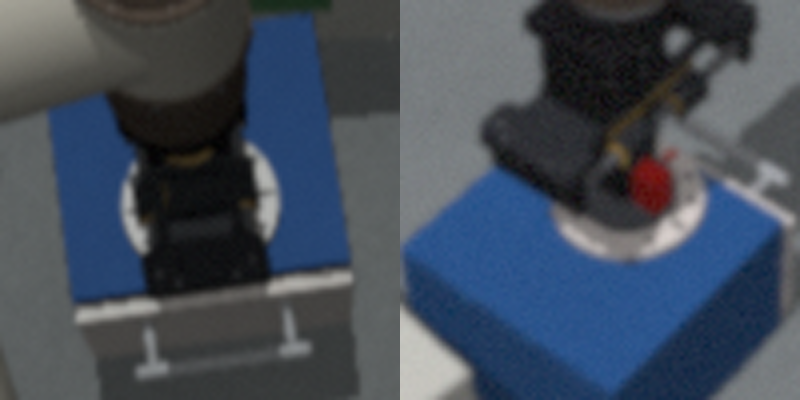

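In the scene crop the red end is at (650,185), facing the cabinet's +y side. The dial has followed to 3.

>>> jog_arm(
  rows=[
    [[0,0,0,-0.1747],[0,0,0,-0.1747],[0,0,0,-0.1747],[0,0,0,-0.1747],[0,0,0,-0.1747],[0,0,0,-0.1747],[0,0,0,-0.1747],[0,0,0,-0.1747],[0,0,0,-0.1747],[0,0,0,-0.1747],[0,0,0,-0.1747],[0,0,0,-0.1747],[0,0,0,-0.1747],[0,0,0,-0.1747],[0,0,0,-0.1747],[0,0,0,0],[0,0,0,0],[0,0,0,0],[0,0,0,0],[0,0,0,0]],
  ],
)

```text
time_s: 8.82
tcp_pos: [0.6897, 0.0321, 0.2114]
ee_rot: [[0.389, 0.921, 0.001], [0.921, -0.389, -0.001], [-0.0, 0.001, -1.0]]
wrist_force: [6.2, -1.0, -1.9]
gripper_width: 0.181
gripper_force: 29.8
```

```bash
python3 -c "
from h import *
s=sense();print(s['time_s'],s['tcp_pos'],s['gripper_width'],s['gripper_force'],s['wrist_force'],s['moment'])
go(.69,.0325,.211,66.9)"
```

```text
8.825 [0.68969561 0.03208063 0.21138517] 0.18115016515204405 29.839308690279722 [ 6.1774981  -0.97779791 -1.8885572 ] [-0.39867509 -1.55840485 -0.02237665]
psi now 67.1 turn 0.0033 = 1 x 0.0033 ; shift [0.0005 0.0001 0.0004] = 1 x [0.0005 0.0001 0.0004]
```

Now right by 2.094 + 0.003 to mark 2.

>>> jog_arm(
  rows=[
    [[0,0,0,0.1748],[0,0,0,0.1748],[0,0,0,0.1748],[0,0,0,0.1748],[0,0,0,0.1748],[0,0,0,0.1748],[0,0,0,0.1748],[0,0,0,0.1748],[0,0,0,0.1748],[0,0,0,0.1748],[0,0,0,0.1748],[0,0,0,0.1748],[0,0,0,0],[0,0,0,0],[0,0,0,0],[0,0,0,0],[0,0,0,0]],
  ],
)

```text
time_s: 10.95
tcp_pos: [0.6895, 0.0332, 0.2114]
ee_rot: [[0.603, -0.797, 0.001], [-0.797, -0.603, 0.001], [-0.0, -0.001, -1.0]]
wrist_force: [4.0, 3.3, 0.1]
gripper_width: 0.183
gripper_force: 29.8
```

>>> jog_arm(
  rows=[
    [[0,0,0,0],[0,0,0,0],[0,0,0,0],[0,0,0,0],[0,0,0,0],[0,0,-0.03,0],[0,0,-0.04,0],[0,0,-0.03,0],[0,0,0,0],[0,0,0,0]],
  ],
  claw=0.5,
)

```text
time_s: 12.2
tcp_pos: [0.6888, 0.0326, 0.3102]
ee_rot: [[0.601, -0.799, -0.002], [-0.799, -0.601, 0.0], [-0.001, 0.001, -1.0]]
wrist_force: [0.2, -0.2, 0.1]
gripper_width: 0.502
gripper_force: 0.0
```

```bash
python3 -c "
from h import *
s=sense();print(s['time_s'],s['tcp_pos'],s['gripper_width'],s['joints'])
go(.6053,.021,.311,6.9)
go(.6053,.021,.15,6.9)
im=[cv2.resize(capture(n)[r:r+100,c:c+100,::-1],(400,400),interpolation=cv2.INTER_CUBIC) for n,r,c in(('top',100,203),('scene',195,190))]
cv2.imwrite('pics/d2.png',np.hstack(im))"
```

```text
12.2 [0.68878406 0.03257658 0.31023307] 0.5022754018005526 [ 1.60929605e+01  2.79465115e+01  1.24756836e+01 -4.30082735e-02
 -7.46260860e+01  2.08775125e+01]
psi now -53.0 turn -1.0462 = 6 x -0.1744 ; shift [-0.0843  0.0015 -0.0008] = 2 x [-0.0421  0.0007 -0.0004]
psi now -53.0 turn -1.0462 = 6 x -0.1744 ; shift [-0.0843  0.0015  0.1602] = 4 x [-0.0211  0.0004  0.0401]
```

View pics/d2.png

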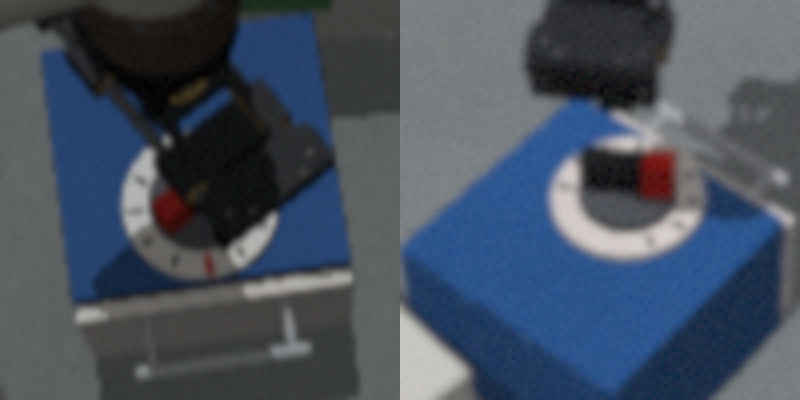

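Both crops show the red end toward mark 2, top crop (172,212). Next I hook the handle from behind with the fingers closed.

>>> jog_arm(
  rows=[
    [[0,0,0,-0.1744],[0,0,0,-0.1744],[0,0,0,-0.1744],[0,0,0,-0.1744],[0,0,0,-0.1744],[0,0,0,-0.1744],[-0.04,0.0006,0,0],[-0.0406,0.0006,0,0],[0,0,0.05,0],[0,0,0,0],[0,0,0,0],[0,0,0,0]],
  ],
  claw=0,
)

```text
time_s: 13.8
tcp_pos: [0.6106, 0.0218, 0.2627]
ee_rot: [[0.993, 0.121, 0.003], [0.121, -0.993, 0.0], [0.003, 0.0, -1.0]]
wrist_force: [-0.4, -0.6, 0.6]
gripper_width: 0.006
gripper_force: 0.0
```

>>> jog_arm(
  rows=[
    [[0,0,0.04,0],[0,0,0.03,0],[0,0,0.02,0],[0,0,0.02,0],[0,0,0,0],[0,0,0,0]],
  ],
)

```text
time_s: 14.55
tcp_pos: [0.6105, 0.0218, 0.1526]
ee_rot: [[0.993, 0.121, 0.003], [0.121, -0.993, 0.0], [0.003, 0.0, -1.0]]
wrist_force: [0.2, -0.2, 0.9]
gripper_width: 0.009
gripper_force: 0.0
```

```bash
python3 -c "
from h import *
go(.6089,.0214,.15,6.9)
im=[cv2.resize(capture(n)[r:r+100,c:c+100,::-1],(400,400),interpolation=cv2.INTER_CUBIC) for n,r,c in(('top',120,203),('scene',180,220))]
cv2.imwrite('pics/hk.png',np.hstack(im))"
```

```text
psi now 6.9 turn 0.0008 = 1 x 0.0008 ; shift [-0.0016  0.0002  0.0026] = 1 x [-0.0016  0.0002  0.0026]
```

View pics/hk.png

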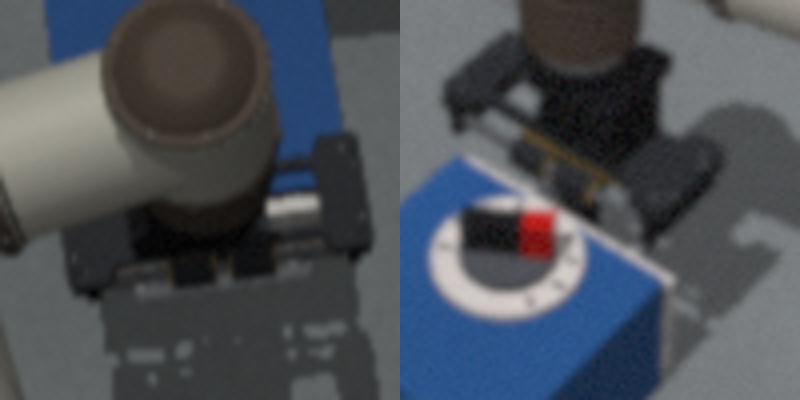

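The top crop shows the finger pair just behind the handle bar, at (220,260). Pulling now.

>>> jog_arm(
  rows=[
    [[0,0,0.006,0],[-0.01,0,0,0],[-0.015,0,0,0],[-0.015,0,0,0],[-0.015,0,0,0],[-0.015,0,0,0],[-0.015,0,0,0],[-0.015,0,0,0],[-0.015,0,0,0],[-0.015,0,0,0],[-0.015,0,0,0],[-0.015,0,0,0],[0,0,0,0],[0,0,0,0]],
  ],
)

```text
time_s: 16.4
tcp_pos: [0.4498, 0.0019, 0.145]
ee_rot: [[0.993, 0.12, -0.002], [0.12, -0.993, -0.001], [-0.002, 0.001, -1.0]]
wrist_force: [0.6, -0.1, -0.1]
gripper_width: 0.004
gripper_force: 0.0
```

>>> jog_arm(
  rows=[
    [[-0.003,0,0,0],[-0.002,0,0,0],[-0.002,0,0,0],[0,0,0,0]],
  ],
)

```text
time_s: 16.9
tcp_pos: [0.4476, 0.0024, 0.146]
ee_rot: [[0.992, 0.122, 0.01], [0.122, -0.993, 0.002], [0.01, -0.001, -1.0]]
wrist_force: [9.5, -1.3, -5.9]
gripper_width: 0.005
gripper_force: 4.6
```

>>> jog_arm(
  rows=[
    [[0.006,0,0,0],[0,0,-0.04,0],[0,0,-0.05,0],[0,0,-0.05,0],[0.003,-0.049,0,0],[0.003,-0.049,0,0],[0.003,-0.049,0,0],[0.003,-0.049,0,0],[0.003,-0.049,0,0],[0.003,-0.049,0,0],[0,0,0,0],[0,0,0,0],[0,0,0,0]],
  ],
  claw=0.8,
)

```text
time_s: 18.52
tcp_pos: [0.4319, 0.2951, 0.2851]
ee_rot: [[0.993, 0.119, -0.001], [0.119, -0.993, -0.001], [-0.001, 0.001, -1.0]]
wrist_force: [-0.4, 0.4, -1.1]
gripper_width: 0.802
gripper_force: 0.0
```

```bash
python3 -c "
from h import *
np.set_printoptions(precision=4,suppress=True)
s=sense();print(s['time_s'],s['tcp_pos'])
t=capture('top');c=capture('scene')
ct,cs=caps('top',t),caps('scene',c)
for a in ct: print(a,on('top',a,.072))
for a in cs: print('s',a,on('scene',a,.070))
u,v=proj('top',(.5,.02,.06)).astype(int);p,q=proj('scene',(.5,.02,.06)).astype(int);print(u,v,p,q)
cv2.imwrite('pics/o.png',cv2.resize(np.hstack([t[v-70:v+70,u-70:u+70],c[q-70:q+70,p-70:p+70]])[:,:,::-1],(800,400),interpolation=cv2.INTER_CUBIC))
cv2.imwrite('pics/t1.png',t[:,:,::-1])"
```

```text
18.525 [0.4319 0.2951 0.2851]
[113.5455 207.1364] [0.5603 0.4148 0.072 ]
[174.0741 242.8025] [0.458  0.2489 0.072 ]
[370.  257.5] [ 0.4034 -0.268   0.072 ]
[345.2045 297.6136] [ 0.3017 -0.1971  0.072 ]
s [284.4731 156.6989] [ 0.3048 -0.1973  0.07  ]
s [248.8681 160.3407] [ 0.4046 -0.2684  0.07  ]
s [363.0728 255.6159] [0.4592 0.2563 0.07  ]
s [392.734  311.9787] [0.5516 0.4208 0.07  ]
259 225 291 221
```

View pics/o.png

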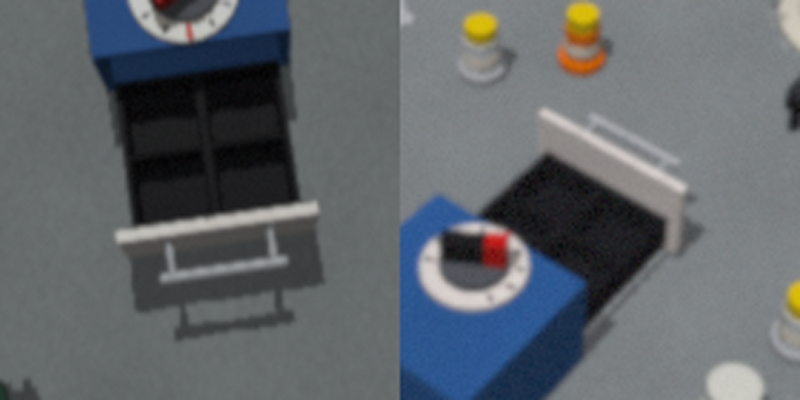

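The top crop shows the open drawer with its four dark pockets and the dial still on 2. Canister B has been knocked to about (0.459, 0.256). I'll stretch the contrast to see the pockets better.

```bash
python3 -c "
from h import *
t=cv2.imread('pics/t1.png')[175:245,225:305].astype(float)
t=np.clip((t-5)*3.2,0,255).astype(np.uint8)
cv2.imwrite('pics/p.png',cv2.resize(t,(640,560),interpolation=cv2.INTER_CUBIC))
np.set_printoptions(precision=4,suppress=True)
for p in ((261.5,206.5),): print(on('top',p,.063))"
```

```text
[0.5513 0.0143 0.063 ]
```

View pics/p.png

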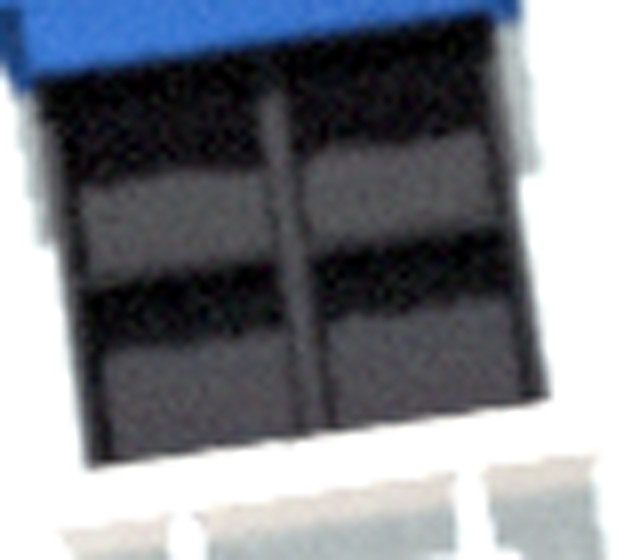

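The stretched crop shows the front pockets' rear-wall foot along (195,345)-(420,308), the rear pockets' along (170,180)-(395,148), and the centre divider from (272,100) to (313,410).

```bash
python3 -c "
from h import *
np.set_printoptions(precision=4,suppress=True)
P=lambda u,v,z: on('top',(225+u/8-.5,175+v/8-.5),z)
ps=np.radians(6.9);X=np.array([np.cos(ps),np.sin(ps),0]);Y=np.array([-np.sin(ps),np.cos(ps),0]);D=np.array([.690,.0322,0])
loc=lambda p:np.array([(p-D)@X,(p-D)@Y])
for n,u,v,z in(('front rearfoot L',195,345,.027),('front R',420,308,.027),('rear L',170,180,.027),('rear R',395,148,.027),('div rear',272,100,.063),('div front',313,410,.063),('block frontL',92,463,.063),('blk R',545,398,.063),('handle mid',0,0,0)):
    if n[0]!='h': p=P(u,v,z);print(n,p,loc(p))
h=[on('top',(189+u/2.857,155+v/2.857),.095) for u,v in((163,277),(287,262))];m=(h[0]+h[1])/2;print('handle',m,loc(m))
f=[on('top',(189+u/2.857,155+v/2.857),.112) for u,v in((118,235),(318,207))];m=(f[0]+f[1])/2;print('face top edge mid',m,loc(m))
"
```

```text
front rearfoot L [0.5285 0.0516 0.027 ] [-0.158   0.0386]
front R [ 0.5392 -0.027   0.027 ] [-0.1568 -0.0407]
rear L [0.5877 0.0593 0.027 ] [-0.0983  0.0392]
rear R [ 0.5967 -0.0199  0.027 ] [-0.0989 -0.0405]
div rear [0.6062 0.0213 0.063 ] [-0.0845 -0.0008]
div front [0.4982 0.0098 0.063 ] [-0.1931  0.0008]
block frontL [0.4824 0.0844 0.063 ] [-0.1998  0.0768]
blk R [ 0.4998 -0.0683  0.063 ] [-0.2009 -0.077 ]
handle [ 0.4303 -0.0006  0.095 ] [-0.2618 -0.0014]
face top edge mid [0.4724 0.004  0.112 ] [-0.2195 -0.0018]
```

```bash
python3 -c "
from h import *
np.set_printoptions(precision=4,suppress=True)
P=lambda u,v,z: on('top',(225+u/8-.5,175+v/8-.5),z)
ps=np.radians(6.9);X=np.array([np.cos(ps),np.sin(ps),0]);Y=np.array([-np.sin(ps),np.cos(ps),0]);D=np.array([.690,.0322,0])
loc=lambda p:np.array([(p-D)@X,(p-D)@Y])
t=cv2.cvtColor(cv2.imread('pics/t1.png'),cv2.COLOR_BGR2GRAY).astype(np.float32)
for y in(.03,.045,-.03,-.045):
  xs=np.arange(-.22,-.05,.004); pr=[]
  for x in xs:
    q=proj('top',D+x*X+y*Y+np.array([0,0,.063])); pr.append(cv2.getRectSubPix(t,(5,1),(float(q[0]),float(q[1]))).mean())
  print(y,' '.join('%d:%d'%(round(x*1000),v) for x,v in zip(xs,pr)))
print('face rear top edge',loc(P(318,430,.112)))
B=np.array([.459,.256]);C=np.array([.404,-.2685]);A=np.array([.5514,.421])
for k,x,y in((0,-.171,-.039),(1,-.171,.039),(2,-.099,-.039),(3,-.099,.039)): print(k,D+x*X+y*Y)
c=[a for a in caps('scene')];print([on('scene',a,.07) for a in c][2:])
"
```

```text
0.03 -220:91 -216:150 -212:184 -208:171 -204:98 -200:34 -196:28 -192:28 -188:29 -184:29 -180:30 -176:29 -172:30 -168:28 -164:20 -160:13 -156:11 -152:10 -148:8 -144:8 -140:15 -136:25 -132:29 -128:29 -124:31 -120:31 -116:30 -112:30 -108:28 -104:18 -100:10 -96:9 -92:10 -88:11 -84:10 -80:8 -76:8 -72:8 -68:10 -64:24 -60:37 -56:40 -52:40
0.045 -220:92 -216:153 -212:187 -208:170 -204:97 -200:36 -196:29 -192:28 -188:29 -184:30 -180:29 -176:30 -172:29 -168:27 -164:19 -160:12 -156:11 -152:9 -148:6 -144:7 -140:15 -136:23 -132:29 -128:30 -124:30 -120:31 -116:31 -112:30 -108:28 -104:17 -100:10 -96:9 -92:9 -88:10 -84:10 -80:9 -76:7 -72:5 -68:10 -64:24 -60:36 -56:40 -52:40
-0.03 -220:94 -216:152 -212:184 -208:165 -204:91 -200:37 -196:29 -192:29 -188:29 -184:30 -180:29 -176:29 -172:29 -168:29 -164:18 -160:12 -156:10 -152:9 -148:8 -144:8 -140:16 -136:25 -132:30 -128:31 -124:30 -120:30 -116:31 -112:31 -108:26 -104:16 -100:9 -96:9 -92:9 -88:10 -84:10 -80:8 -76:5 -72:5 -68:10 -64:23 -60:35 -56:38 -52:37
-0.045 -220:96 -216:154 -212:185 -208:166 -204:90 -200:33 -196:29 -192:29 -188:29 -184:29 -180:30 -176:29 -172:29 -168:28 -164:19 -160:13 -156:10 -152:10 -148:7 -144:8 -140:15 -136:24 -132:28 -128:32 -124:31 -120:30 -116:30 -112:30 -108:23 -104:13 -100:9 -96:9 -92:8 -88:10 -84:10 -80:8 -76:6 -72:5 -68:11 -64:23 -60:35 -56:38 -52:37
face rear top edge [-0.2084 -0.0006]
0 [ 0.5249 -0.0271  0.    ]
1 [0.5156 0.0504 0.    ]
2 [ 0.5964 -0.0184  0.    ]
3 [0.587 0.059 0.   ]
[array([0.4591, 0.2564, 0.07  ]), array([0.5516, 0.4207, 0.07  ])]
```

The block's middle edge at -0.139 agrees with the expected layout, so the pockets are at 0 (.524,-.027), 1 (.515,.050), 2 (.595,-.0185) and 3 (.586,.059). Next I grasp B.

```bash
python3 -c "
from h import *
go(.459,.256,.285,6.9)"
```

```text
psi now 6.9 turn -0.0009 = 1 x -0.0009 ; shift [0.0219 0.0423 0.0004] = 1 x [0.0219 0.0423 0.0004]
```

>>> jog_arm(
  rows=[
    [[0.0219,0.0423,0,0],[0,0,0.05,0],[0,0,0.05,0],[0,0,0,0],[0,0,0,0]],
  ],
)

```text
time_s: 19.3
tcp_pos: [0.46, 0.2575, 0.1871]
ee_rot: [[0.993, 0.121, 0.003], [0.121, -0.993, 0.002], [0.003, -0.001, -1.0]]
wrist_force: [-0.3, -0.0, 0.6]
gripper_width: 0.801
gripper_force: 0.0
```

```bash
python3 -c "
from h import *
s=sense();print(s['tcp_pos'])
go(.459,.256,.111,6.9)
print([on('scene',a,.07) for a in caps('scene')])"
```

```text
[0.45997897 0.25751515 0.18712644]
psi now 7.0 turn 0.0009 = 1 x 0.0009 ; shift [-0.0012  0.0014  0.0761] = 2 x [-0.0006  0.0007  0.0381]
[array([ 0.30501053, -0.19711026,  0.07      ]), array([ 0.40508767, -0.26834243,  0.07      ]), array([0.45795215, 0.25560232, 0.07      ]), array([0.55161225, 0.42069788, 0.07      ])]
```

>>> jog_arm(
  rows=[
    [[-0.001,0.0014,0.04,0],[0,0,0.036,0],[0,0,0,0],[0,0,0,0]],
  ],
)

```text
time_s: 19.85
tcp_pos: [0.4593, 0.2566, 0.1116]
ee_rot: [[0.993, 0.121, 0.004], [0.121, -0.993, 0.003], [0.004, -0.002, -1.0]]
wrist_force: [-0.2, -0.2, -0.1]
gripper_width: 0.801
gripper_force: 0.0
```

>>> jog_arm(
  rows=[
    [[0,0,0,0],[0,0,0,0],[0,0,0,0],[0,0,0,0],[0,0,0,0],[0,0,0,0],[0,0,0,0],[0,0,0,0]],
  ],
  claw=0,
)

```text
time_s: 20.85
tcp_pos: [0.4586, 0.2562, 0.1099]
ee_rot: [[0.993, 0.121, 0.002], [0.121, -0.993, 0.002], [0.002, -0.001, -1.0]]
wrist_force: [-0.9, 3.1, 6.2]
gripper_width: 0.494
gripper_force: 30.0
```

```bash
python3 -c "
from h import *
s=sense();print(s['time_s'],s['tcp_pos'],s['gripper_width']*87,s['gripper_force'])
go(.5146,.0503,.275,6.9)"
```

```text
20.85 [0.45863744 0.25619371 0.10993148] 43.00265047733316 30.001401901245117
psi now 7.0 turn 0.0009 = 1 x 0.0009 ; shift [ 0.0308  0.2111 -0.1651] = 5 x [ 0.0062  0.0422 -0.033 ]
```

>>> jog_arm(
  rows=[
    [[0,0,-0.04,0],[0,0,-0.05,0],[0,0,-0.05,0],[0,0,-0.025,0],[0.0062,0.0422,0,0],[0.0062,0.0422,0,0],[0.0062,0.0422,0,0],[0.0061,0.0422,0,0],[0.0061,0.0423,0,0],[0,0,0,0],[0,0,0,0],[0,0,0,0]],
  ],
)

```text
time_s: 22.35
tcp_pos: [0.5135, 0.0502, 0.2736]
ee_rot: [[0.993, 0.122, -0.002], [0.122, -0.993, -0.0], [-0.002, 0.0, -1.0]]
wrist_force: [-0.3, -0.4, -2.9]
gripper_width: 0.497
gripper_force: 30.0
```

```bash
python3 -c "
from h import *
np.set_printoptions(precision=4,suppress=True)
s=sense();print(s['time_s'],s['tcp_pos'],s['gripper_width']*87,s['gripper_force'],s['wrist_force'])
go(.5146,.0503,.138,6.9)
z=s['tcp_pos'][2]-.040
print([on('scene',a,z) for a in caps('scene')],z)"
```

```text
22.35 [0.5135 0.0502 0.2736] 43.200915362209216 29.99947428703308 [-0.2989 -0.435  -2.8729]
psi now 7.0 turn 0.0014 = 1 x 0.0014 ; shift [ 0.0011 -0.      0.1356] = 3 x [ 0.0004 -0.      0.0452]
[array([ 0.5347, -0.123 ,  0.2336]), array([0.5196, 0.0459, 0.2336]), array([0.6588, 0.4591, 0.2336])] 0.23363605365649912
```

>>> jog_arm(
  rows=[
    [[0.001,0,0.045,0],[0,0,0.045,0],[0,0,0.025,0],[0,0,0.01,0],[0,0,0,0],[0,0,0,0]],
  ],
)

```text
time_s: 23.15
tcp_pos: [0.5159, 0.0502, 0.1506]
ee_rot: [[0.993, 0.121, 0.003], [0.121, -0.993, 0.001], [0.003, -0.0, -1.0]]
wrist_force: [0.4, -0.5, -3.5]
gripper_width: 0.501
gripper_force: 30.0
```

>>> jog_arm(
  rows=[
    [[0,0,0.005,0],[0,0,0.004,0],[0,0,0,0],[0,0,0,0]],
  ],
)

```text
time_s: 23.65
tcp_pos: [0.5151, 0.0496, 0.1403]
ee_rot: [[0.993, 0.121, 0.0], [0.121, -0.993, -0.0], [0.0, 0.0, -1.0]]
wrist_force: [0.1, -0.0, -2.9]
gripper_width: 0.495
gripper_force: 30.0
```

>>> jog_arm(
  rows=[
    [[0,0,0.002,0],[0,0,0,0],[0,0,0,0]],
  ],
)

```text
time_s: 24.02
tcp_pos: [0.5151, 0.0497, 0.1382]
ee_rot: [[0.993, 0.121, -0.0], [0.121, -0.993, -0.0], [-0.0, 0.0, -1.0]]
wrist_force: [0.5, -0.5, -2.6]
gripper_width: 0.496
gripper_force: 30.0
```

>>> jog_arm(
  rows=[
    [[0,0,0,0],[0,0,0,0],[0,0,0,0],[0,0,0,0],[0,0,-0.03,0],[0,0,-0.04,0],[0,0,-0.04,0],[0,0,-0.04,0],[0,0,0,0],[0,0,0,0]],
  ],
  claw=0.62,
)

```text
time_s: 25.28
tcp_pos: [0.5145, 0.0496, 0.2876]
ee_rot: [[0.993, 0.12, -0.001], [0.12, -0.993, 0.0], [-0.001, -0.0, -1.0]]
wrist_force: [-0.1, 0.3, 0.1]
gripper_width: 0.619
gripper_force: 0.0
```

```bash
python3 -c "
from h import *
np.set_printoptions(precision=4,suppress=True)
s=sense();print(s['time_s'],s['tcp_pos'],s['gripper_width'],s['wrist_force'])
go(.5516,.4208,.28,6.9)
print([on('scene',a,.099) for a in caps('scene')]); print([on('scene',a,.07) for a in caps('scene')])"
```

```text
25.275 [0.5145 0.0496 0.2876] 0.6187864811638912 [-0.0636  0.335   0.1331]
psi now 6.9 turn 0.0001 = 1 x 0.0001 ; shift [ 0.0814 -0.3641  0.0076] = 7 x [ 0.0116 -0.052   0.0011]
[array([ 0.428 , -0.2427,  0.099 ]), array([0.5178, 0.0473, 0.099 ]), array([0.5706, 0.4275, 0.099 ])]
[array([ 0.4052, -0.2685,  0.07  ]), array([0.4973, 0.0295, 0.07  ]), array([0.5516, 0.4208, 0.07  ])]
```

>>> jog_arm(
  rows=[
    [[0.0116,-0.052,0.001,0],[0.0116,-0.052,0.001,0],[0.0116,-0.052,0.001,0],[0.0116,-0.052,0.001,0],[0.0116,-0.052,0.001,0],[0.0116,-0.052,0.001,0],[0.0116,-0.052,0.001,0],[0,0,0,0],[0,0,0.05,0],[0,0,0.04,0],[0,0,0,0],[0,0,0,0]],
  ],
  claw=0.8,
)

```text
time_s: 26.88
tcp_pos: [0.5527, 0.4208, 0.1928]
ee_rot: [[0.993, 0.121, 0.002], [0.121, -0.993, 0.001], [0.002, -0.001, -1.0]]
wrist_force: [0.0, -0.7, 0.4]
gripper_width: 0.801
gripper_force: 0.0
```

```bash
python3 -c "
from h import *
np.set_printoptions(precision=4,suppress=True)
print([on('scene',a,.07) for a in caps('scene')]);print([on('top',a,.072) for a in caps('top')])
go(.5516,.4208,.111,6.9)
"
```

```text
[array([ 0.3049, -0.1974,  0.07  ]), array([ 0.4046, -0.2684,  0.07  ]), array([0.4974, 0.0296, 0.07  ]), array([0.5513, 0.4206, 0.07  ])]
[array([0.5427, 0.422 , 0.072 ]), array([0.5221, 0.0514, 0.072 ]), array([ 0.4034, -0.268 ,  0.072 ]), array([ 0.3017, -0.1971,  0.072 ])]
psi now 6.9 turn 0.0004 = 1 x 0.0004 ; shift [-0.0012  0.0003  0.0829] = 2 x [-0.0006  0.0002  0.0415]
```

>>> jog_arm(
  rows=[
    [[-0.001,0,0.042,0],[0,0,0.04,0],[0,0,0,0],[0,0,0,0]],
  ],
)

```text
time_s: 27.48
tcp_pos: [0.552, 0.4218, 0.112]
ee_rot: [[0.993, 0.121, 0.004], [0.121, -0.993, 0.003], [0.004, -0.002, -1.0]]
wrist_force: [0.2, -0.1, -0.0]
gripper_width: 0.805
gripper_force: 0.0
```

>>> jog_arm(
  rows=[
    [[0,0,0,0],[0,0,0,0],[0,0,0,0],[0,0,0,0],[0,0,0,0],[0,0,0,0],[0,0,0,0],[0,0,0,0]],
  ],
  claw=0,
)

```text
time_s: 28.48
tcp_pos: [0.5511, 0.4213, 0.11]
ee_rot: [[0.993, 0.121, 0.001], [0.121, -0.993, 0.001], [0.002, -0.001, -1.0]]
wrist_force: [-0.8, 3.3, 5.3]
gripper_width: 0.497
gripper_force: 30.0
```

```bash
python3 -c "
from h import *
s=sense();print(s['time_s'],s['tcp_pos'],s['gripper_width']*87,s['gripper_force'])
go(.586,.0589,.285,6.9)"
```

```text
28.475 [0.55112947 0.42131084 0.11000948] 43.19744289934897 30.00164419412613
psi now 6.9 turn 0.0008 = 1 x 0.0008 ; shift [-0.0089  0.364  -0.175 ] = 8 x [-0.0011  0.0455 -0.0219]
```

>>> jog_arm(
  rows=[
    [[0,0,-0.04,0],[0,0,-0.05,0],[0,0,-0.05,0],[0,0,-0.035,0],[-0.0011,0.0455,0,0],[-0.0011,0.0455,0,0],[-0.0011,0.0455,0,0],[-0.0011,0.0455,0,0],[-0.0011,0.0455,0,0],[-0.0011,0.0455,0,0],[-0.0011,0.0455,0,0],[-0.0011,0.0455,0,0],[0,0,0,0],[0,0,0,0],[0,0,0,0]],
  ],
)

```text
time_s: 30.35
tcp_pos: [0.5855, 0.059, 0.2834]
ee_rot: [[0.993, 0.121, -0.002], [0.121, -0.993, -0.0], [-0.002, 0.0, -1.0]]
wrist_force: [-0.3, 0.2, -2.8]
gripper_width: 0.494
gripper_force: 30.0
```

```bash
python3 -c "
from h import *
s=sense();print(s['time_s'],s['tcp_pos'],s['gripper_width']*87,s['gripper_force'],s['wrist_force'])
go(.586,.0589,.138,6.9)"
```

```text
30.35 [0.58554176 0.05902658 0.28340417] 42.93643732097704 29.99935358762741 [-0.31551486  0.18638971 -2.78802764]
psi now 7.0 turn 0.0013 = 1 x 0.0013 ; shift [0.0004 0.0002 0.1454] = 3 x [0.0001 0.0001 0.0485]
```

>>> jog_arm(
  rows=[
    [[0,0,0.045,0],[0,0,0.045,0],[0,0,0.025,0],[0,0,0.018,0],[0,0,0,0],[0,0,0,0]],
  ],
)

```text
time_s: 31.1
tcp_pos: [0.5865, 0.059, 0.1521]
ee_rot: [[0.993, 0.122, 0.001], [0.122, -0.993, 0.0], [0.002, -0.0, -1.0]]
wrist_force: [0.8, -0.0, -1.9]
gripper_width: 0.493
gripper_force: 30.0
```

>>> jog_arm(
  rows=[
    [[0,0,0.005,0],[0,0,0.004,0],[0,0,0.002,0],[0,0,0,0],[0,0,0,0]],
  ],
)

```text
time_s: 31.72
tcp_pos: [0.586, 0.0582, 0.1403]
ee_rot: [[0.993, 0.12, 0.0], [0.12, -0.993, 0.0], [0.0, 0.0, -1.0]]
wrist_force: [0.2, 0.2, -2.8]
gripper_width: 0.497
gripper_force: 30.0
```

>>> jog_arm(
  rows=[
    [[0,0,0.002,0],[0,0,0,0],[0,0,0,0]],
  ],
)

```text
time_s: 32.1
tcp_pos: [0.586, 0.0583, 0.1382]
ee_rot: [[0.993, 0.121, 0.0], [0.121, -0.993, -0.0], [0.0, 0.0, -1.0]]
wrist_force: [0.2, -0.2, -3.8]
gripper_width: 0.497
gripper_force: 30.0
```

>>> jog_arm(
  rows=[
    [[0,0,0,0],[0,0,0,0],[0,0,0,0],[0,0,0,0],[0,0,-0.03,0],[0,0,-0.04,0],[0,0,-0.04,0],[0,0,-0.04,0],[0,0,0,0],[0,0,0,0]],
  ],
  claw=0.62,
)

```text
time_s: 33.35
tcp_pos: [0.5855, 0.0582, 0.2878]
ee_rot: [[0.993, 0.12, -0.001], [0.12, -0.993, 0.0], [-0.001, -0.0, -1.0]]
wrist_force: [-0.4, 0.3, -0.1]
gripper_width: 0.619
gripper_force: 0.0
```

```bash
python3 -c "
from h import *
np.set_printoptions(precision=4,suppress=True)
s=sense();print(s['time_s'],s['tcp_pos'],s['joints'])
print([on('scene',a,.097) for a in caps('scene')]); print([on('scene',a,.07) for a in caps('scene')])
go(.404,-.2683,.285,6.9)"
```

```text
33.35 [0.5855 0.0582 0.2878] [ 21.4274  18.6811  -5.2474  -0.0364 -66.1104  75.4968]
[array([ 0.424 , -0.2517,  0.097 ]), array([0.5165, 0.0465, 0.097 ]), array([0.5861, 0.0534, 0.097 ])]
[array([ 0.4021, -0.2759,  0.07  ]), array([0.4973, 0.03  , 0.07  ]), array([0.5688, 0.0373, 0.07  ])]
psi now 6.9 turn 0.0002 = 1 x 0.0002 ; shift [-0.2192  0.3023  0.0018] = 7 x [-0.0313  0.0432  0.0003]
```

>>> jog_arm(
  rows=[
    [[-0.0313,0.0432,0,0],[-0.0313,0.0432,0,0],[-0.0313,0.0432,0,0],[-0.0313,0.0432,0,0],[-0.0313,0.0432,0,0],[-0.0313,0.0432,0,0],[-0.0313,0.0432,0,0],[0,0,0,0],[0,0,0.05,0],[0,0,0.04,0],[0,0,0,0],[0,0,0,0]],
  ],
  claw=0.8,
)

```text
time_s: 34.95
tcp_pos: [0.406, -0.2684, 0.1993]
ee_rot: [[0.993, 0.122, 0.001], [0.122, -0.993, -0.001], [0.001, 0.001, -1.0]]
wrist_force: [-0.4, 0.8, -0.5]
gripper_width: 0.799
gripper_force: 0.0
```

```bash
python3 -c "
from h import *
np.set_printoptions(precision=4,suppress=True)
s=sense()
print([(a,on('scene',a,.07)) for a in caps('scene')]);print([on('top',a,.072) for a in caps('top')])
go(.404,-.2683,.111,6.9)
t=capture('scene');cv2.imwrite('pics/s3.png',t[:,:,::-1]);t=capture('top');cv2.imwrite('pics/t3.png',t[:,:,::-1])
"
```

```text
[(array([284.6947, 156.6211]), array([ 0.3039, -0.197 ,  0.07  ])), (array([248.932 , 159.9515]), array([ 0.4031, -0.2698,  0.07  ])), (array([294.5172, 220.4069]), array([0.4974, 0.0297, 0.07  ])), (array([279.6105, 234.4767]), array([0.5688, 0.0373, 0.07  ]))]
[array([0.5948, 0.0597, 0.072 ]), array([0.5222, 0.0511, 0.072 ]), array([ 0.3024, -0.1972,  0.072 ])]
psi now 7.0 turn 0.0013 = 1 x 0.0013 ; shift [-0.0021 -0.0004  0.089 ] = 2 x [-0.0011 -0.0002  0.0445]
```

>>> jog_arm(
  rows=[
    [[-0.001,0,0.045,0],[-0.0005,0,0.043,0],[0,0,0,0],[0,0,0,0]],
  ],
)

```text
time_s: 35.65
tcp_pos: [0.4047, -0.269, 0.1119]
ee_rot: [[0.993, 0.121, 0.003], [0.121, -0.993, -0.001], [0.003, 0.002, -1.0]]
wrist_force: [0.3, 0.2, 0.0]
gripper_width: 0.798
gripper_force: 0.0
```

>>> jog_arm(
  rows=[
    [[0,0,0,0],[0,0,0,0],[0,0,0,0],[0,0,0,0],[0,0,0,0],[0,0,0,0],[0,0,0,0],[0,0,0,0]],
  ],
  claw=0,
)

```text
time_s: 36.65
tcp_pos: [0.4035, -0.2683, 0.1108]
ee_rot: [[0.993, 0.121, 0.0], [0.121, -0.993, 0.0], [0.0, -0.0, -1.0]]
wrist_force: [-0.4, 3.5, 7.0]
gripper_width: 0.495
gripper_force: 30.0
```

```bash
python3 -c "
from h import *
s=sense();print(s['time_s'],s['tcp_pos'],s['gripper_width']*87,s['gripper_force'])
go(.524,-.027,.28,6.9)"
```

```text
36.65 [ 0.40345268 -0.26830205  0.11077968] 43.079330902677796 30.00112295150757
psi now 6.9 turn 0.0006 = 1 x 0.0006 ; shift [ 0.1487 -0.2251 -0.1692] = 6 x [ 0.0248 -0.0375 -0.0282]
```

>>> jog_arm(
  rows=[
    [[0,0,-0.04,0],[0,0,-0.05,0],[0,0,-0.05,0],[0,0,-0.035,0],[0.0248,-0.0375,0,0],[0.0248,-0.0375,0,0],[0.0248,-0.0375,0,0],[0.0248,-0.0375,0,0],[0.0248,-0.0375,0,0],[0.0247,-0.0376,0,0],[0,0,0,0],[0,0,0,0],[0,0,0,0]],
  ],
)

```text
time_s: 38.28
tcp_pos: [0.5232, -0.028, 0.2848]
ee_rot: [[0.993, 0.119, -0.001], [0.119, -0.993, -0.0], [-0.001, 0.0, -1.0]]
wrist_force: [-0.1, -1.5, -2.9]
gripper_width: 0.495
gripper_force: 30.0
```

```bash
python3 -c "
from h import *
s=sense();print(s['time_s'],s['tcp_pos'],s['gripper_width']*87,s['gripper_force'],s['wrist_force'])
go(.524,-.027,.14,6.9)
print([on('top',a,.099) for a in caps('top')])"
```

```text
38.275 [ 0.52324034 -0.0279637   0.28483952] 43.036496078709376 29.999126493930817 [-0.08666711 -1.49740154 -2.92785056]
psi now 6.8 turn -0.0009 = 1 x -0.0009 ; shift [ 0.0009 -0.0009  0.1448] = 3 x [ 0.0003 -0.0003  0.0483]
[array([0.51061255, 0.04697574, 0.099     ]), array([ 0.3014244 , -0.19368079,  0.099     ])]
```

>>> jog_arm(
  rows=[
    [[0.0005,0,0.045,0],[0,0,0.045,0],[0,0,0.025,0],[0,0,0.018,0],[0,0,0,0],[0,0,0,0]],
  ],
)

```text
time_s: 39.08
tcp_pos: [0.525, -0.0274, 0.1533]
ee_rot: [[0.993, 0.12, 0.002], [0.12, -0.993, 0.0], [0.002, 0.0, -1.0]]
wrist_force: [0.3, 0.5, -3.1]
gripper_width: 0.497
gripper_force: 30.0
```

>>> jog_arm(
  rows=[
    [[0,0,0.005,0],[0,0,0.004,0],[0,0,0.002,0],[0,0,0,0],[0,0,0,0]],
  ],
)

```text
time_s: 39.7
tcp_pos: [0.5245, -0.027, 0.1413]
ee_rot: [[0.993, 0.121, 0.0], [0.121, -0.993, -0.0], [0.0, 0.0, -1.0]]
wrist_force: [-0.9, 0.4, -2.2]
gripper_width: 0.496
gripper_force: 30.0
```

>>> jog_arm(
  rows=[
    [[0,0,0.003,0],[0,0,0,0],[0,0,0,0]],
  ],
)

```text
time_s: 40.08
tcp_pos: [0.5244, -0.027, 0.1382]
ee_rot: [[0.993, 0.121, -0.0], [0.121, -0.993, -0.0], [-0.0, 0.0, -1.0]]
wrist_force: [0.7, -0.9, -3.2]
gripper_width: 0.502
gripper_force: 30.0
```

>>> jog_arm(
  rows=[
    [[0,0,0,0],[0,0,0,0],[0,0,0,0],[0,0,0,0],[0,0,-0.03,0],[0,0,-0.04,0],[0,0,-0.04,0],[0,0,-0.04,0],[0,0,0,0],[0,-0.05,0,0],[0,-0.05,0,0],[0,-0.05,0,0],[0,-0.05,0,0],[0,-0.05,0,0],[0,0,0,0],[0,0,0,0]],
  ],
  claw=0.62,
)

```text
time_s: 42.08
tcp_pos: [0.4938, 0.2209, 0.2872]
ee_rot: [[0.993, 0.121, -0.002], [0.121, -0.993, -0.001], [-0.002, 0.001, -1.0]]
wrist_force: [0.5, -0.0, -0.1]
gripper_width: 0.62
gripper_force: 0.0
```

```bash
python3 -c "
from h import *
np.set_printoptions(precision=4,suppress=True)
s=sense();print(s['time_s'],s['tcp_pos'],s['joints'])
t=capture('top');c=capture('scene')
print([on('scene',a,.097) for a in caps('scene',c)]); print([on('top',a,.100) for a in caps('top',t)])
u,v,p,q=259,215,285,225
cv2.imwrite('pics/o2.png',cv2.resize(np.hstack([t[v-70:v+70,u-70:u+70],c[q-70:q+70,p-70:p+70]])[:,:,::-1],(800,400),interpolation=cv2.INTER_CUBIC))
go(.4485,.0025,.29,6.9)"
```

```text
42.075 [0.4938 0.2209 0.2872] [ 41.2776  14.1378 -11.7794  -0.0156 -64.2095  55.6684]
[array([ 0.3288, -0.1751,  0.097 ]), array([ 0.5251, -0.0299,  0.097 ]), array([0.5165, 0.046 , 0.097 ]), array([0.5864, 0.0539, 0.097 ])]
[array([0.5875, 0.0574, 0.1   ]), array([ 0.5259, -0.0284,  0.1   ]), array([0.5167, 0.0493, 0.1   ]), array([ 0.3014, -0.1935,  0.1   ])]
psi now 6.9 turn -0.0008 = 1 x -0.0008 ; shift [-0.0715  0.2106 -0.0022] = 5 x [-0.0143  0.0421 -0.0004]
```

View pics/o2.png

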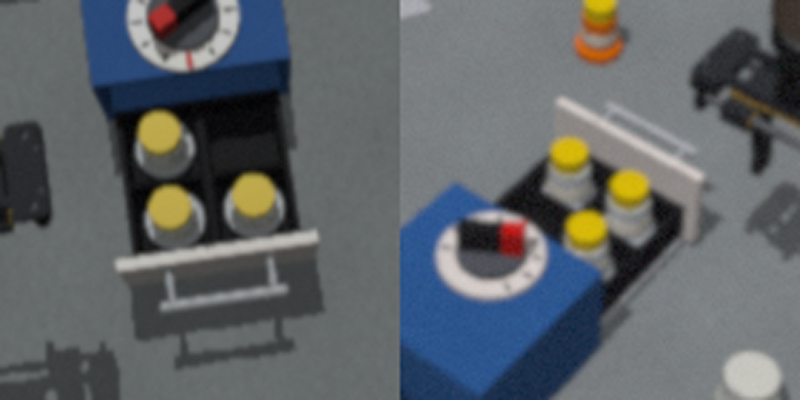

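All three canisters stand upright in pockets 3, 1 and 0, each within a few mm, and the dial is on 2. Next I push the drawer shut from in front of the handle.

>>> jog_arm(
  rows=[
    [[-0.0222,0.0422,0,0],[-0.0222,0.0422,0,0],[-0.0222,0.0422,0,0],[-0.0222,0.0422,0,0],[-0.0222,0.0422,0,0],[0,0,0,0],[0,0,0.045,0],[0,0,0.045,0],[0,0,0.03,0],[0,0,0.021,0],[0,0,0,0],[0,0,0,0]],
  ],
  claw=0,
)

```text
time_s: 43.68
tcp_pos: [0.4103, -0.0015, 0.148]
ee_rot: [[0.993, 0.121, 0.002], [0.121, -0.993, 0.0], [0.002, -0.0, -1.0]]
wrist_force: [-0.0, 0.2, -0.3]
gripper_width: 0.003
gripper_force: 0.0
```

```bash
python3 -c "
from h import *
s=sense();print(s['time_s'],s['tcp_pos'],s['wrist_force'],s['gripper_width'])
go(.409,-.002,.146,6.9)
go(.690-.1145*.993,.0322-.1145*.12,.146,6.9)"
```

```text
43.675 [ 0.4102916  -0.00154136  0.1480068 ] [-0.02542199  0.17497627 -0.27284802] 0.0034545179329768007
psi now 6.9 turn 0.0005 = 1 x 0.0005 ; shift [-0.0013  0.0003  0.002 ] = 1 x [-0.0013  0.0003  0.002 ]
psi now 6.9 turn 0.0005 = 1 x 0.0005 ; shift [1.672e-01 1.000e-04 2.000e-03] = 4 x [0.0418 0.     0.0005]
```

>>> jog_arm(
  rows=[
    [[0.004,0,0,0],[0.006,0,0,0],[0.009,0,0,0],[0.009,0,0,0],[0.009,0,0,0],[0.009,0,0,0],[0.009,0,0,0],[0.009,0,0,0],[0.009,0,0,0],[0.009,0,0,0],[0.009,0,0,0],[0.009,0,0,0],[0.009,0,0,0],[0.009,0,0,0],[0.009,0,0,0],[0.009,0,0,0],[0.009,0,0,0],[0.008,0,0,0],[0.004,0,0,0],[0,0,0,0]],
  ],
)

```text
time_s: 46.18
tcp_pos: [0.5663, 0.0176, 0.1475]
ee_rot: [[0.993, 0.121, 0.002], [0.121, -0.993, 0.001], [0.002, -0.0, -1.0]]
wrist_force: [0.0, -0.3, -0.8]
gripper_width: 0.004
gripper_force: 0.0
```

>>> jog_arm(
  rows=[
    [[0.003,0,0,0],[0.003,0,0,0],[0.002,0,0,0],[0,0,0,0],[0,0,0,0]],
  ],
)

```text
time_s: 46.8
tcp_pos: [0.5736, 0.0182, 0.1473]
ee_rot: [[0.993, 0.121, 0.001], [0.121, -0.993, 0.0], [0.001, 0.0, -1.0]]
wrist_force: [0.1, -0.5, -0.2]
gripper_width: 0.004
gripper_force: 0.0
```

>>> jog_arm(
  rows=[
    [[0.002,0,0,0],[0.002,0,0,0],[0.002,0,0,0],[0,0,0,0],[0,0,0,0]],
  ],
)

```text
time_s: 47.42
tcp_pos: [0.5754, 0.0182, 0.1469]
ee_rot: [[0.993, 0.12, -0.01], [0.12, -0.993, -0.002], [-0.01, 0.001, -1.0]]
wrist_force: [-10.6, 1.1, 7.8]
gripper_width: 0.005
gripper_force: 5.3
```

```bash
python3 -c "
from h import *
t=capture('top');c=capture('scene');print(sense()['wrist_force'])
u,v,p,q=259,185,285,225
cv2.imwrite('pics/o3.png',cv2.resize(np.hstack([t[v-70:v+70,u-70:u+70],c[q-70:q+70,p-70:p+70]])[:,:,::-1],(800,400),interpolation=cv2.INTER_CUBIC))"
```

```text
[-11.98136108   1.42358577   7.96820447]
```

View pics/o3.png

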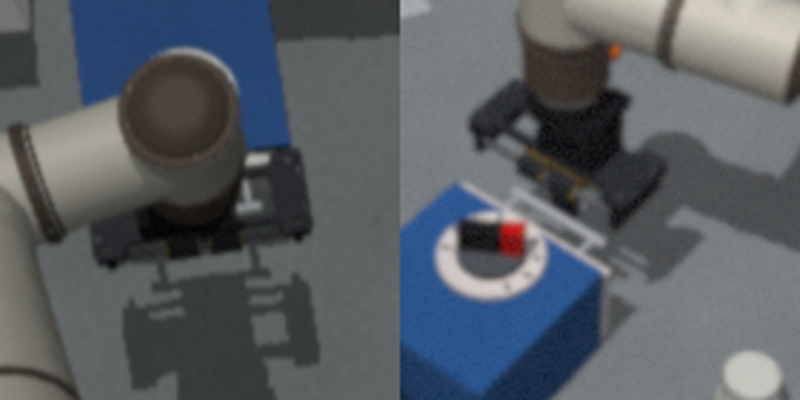

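The drawer is shut: about 11 N on the stop, and the scene crop shows the drawer front flush. Next is the dial.

>>> jog_arm(
  rows=[
    [[-0.012,0,0,0],[0,0,-0.05,0],[0,0,-0.05,0],[0,0,-0.05,0],[0,0,0,0.1745],[0,0,0,0.1745],[0,0,0,0.1745],[0,0,0,0.1745],[0,0,0,0.1745],[0,0,0,0.1745],[0.0203,-0.0354,0,0],[0.0203,-0.0354,0,0],[0.0203,-0.0354,0,0],[0,0,0,0],[0,0,0,0]],
  ],
  claw=0.5,
)

```text
time_s: 49.4
tcp_pos: [0.6885, 0.0325, 0.2968]
ee_rot: [[0.601, -0.799, -0.0], [-0.799, -0.601, -0.0], [-0.0, 0.0, -1.0]]
wrist_force: [-1.0, 0.6, 0.4]
gripper_width: 0.499
gripper_force: 0.0
```

```bash
python3 -c "
from h import *
s=sense();print(s['time_s'],s['tcp_pos'],s['wrist_force'],s['gripper_width'])
go(.6895,.0326,.2114,-53)"
```

```text
49.4 [0.68854779 0.03248403 0.29679568] [-0.95085871  0.55704318  0.44373728] 0.4990751135564798
psi now -53.1 turn -0.0013 = 1 x -0.0013 ; shift [ 0.0005 -0.0008  0.0854] = 2 x [ 0.0002 -0.0004  0.0427]
```

>>> jog_arm(
  rows=[
    [[0.0005,-0.0008,0.04,0],[0,0,0.03,0],[0,0,0.0154,0],[0,0,0,0],[0,0,0,0]],
  ],
)

```text
time_s: 50.02
tcp_pos: [0.6904, 0.0327, 0.2138]
ee_rot: [[0.601, -0.799, 0.003], [-0.799, -0.601, 0.0], [0.002, -0.003, -1.0]]
wrist_force: [0.7, 1.2, 0.6]
gripper_width: 0.503
gripper_force: 0.0
```

>>> jog_arm(
  rows=[
    [[0,0,0,0],[0,0,0,0],[0,0,0,0],[0,0,0,0],[0,0,0,0],[0,0,0,0],[0,0,0,0]],
  ],
  claw=0,
)

```text
time_s: 50.9
tcp_pos: [0.69, 0.0328, 0.212]
ee_rot: [[0.601, -0.799, 0.001], [-0.799, -0.601, 0.0], [0.0, -0.001, -1.0]]
wrist_force: [0.4, -0.2, 1.1]
gripper_width: 0.18
gripper_force: 30.0
```

>>> jog_arm(
  rows=[
    [[0,0,0,-0.1745],[0,0,0,-0.1745],[0,0,0,-0.1745],[0,0,0,-0.1745],[0,0,0,-0.1745],[0,0,0,-0.1745],[0,0,0,0],[0,0,0,0],[0,0,0,0],[0,0,0,0],[0,0,0,0]],
  ],
)

```text
time_s: 52.28
tcp_pos: [0.69, 0.0327, 0.212]
ee_rot: [[0.993, 0.12, 0.001], [0.12, -0.993, 0.0], [0.001, -0.0, -1.0]]
wrist_force: [0.7, 1.1, 0.9]
gripper_width: 0.185
gripper_force: 30.0
```

```bash
python3 -c "
from h import *
s=sense();print(s['time_s'],s['tcp_pos'],s['wrist_force'],s['gripper_width'])
go(.6895,.0326,.2114,6.9)"
```

```text
52.275 [0.68995416 0.03269033 0.21204391] [0.72689896 1.05736488 0.87461044] 0.18533252026224573
psi now 6.9 turn -0.0001 = 1 x -0.0001 ; shift [-0.0005  0.      0.0006] = 1 x [-0.0005  0.      0.0006]
```

Release, lift, move aside and look.

>>> jog_arm(
  rows=[
    [[0,0,0,0],[0,0,0,0],[0,0,0,0],[0,0,0,0],[0,0,0,0],[0,0,-0.03,0],[0,0,-0.05,0],[0,0,-0.05,0],[-0.03,-0.05,0,0],[-0.03,-0.05,0,0],[-0.03,-0.05,0,0],[-0.03,-0.05,0,0],[0,-0.03,0,0],[0,0,0,0],[0,0,0,0],[0,0,0,0]],
  ],
  claw=0.5,
)

```text
time_s: 54.28
tcp_pos: [0.5433, 0.2455, 0.3418]
ee_rot: [[0.993, 0.119, -0.0], [0.119, -0.993, -0.0], [-0.0, 0.0, -1.0]]
wrist_force: [0.2, 0.3, 0.3]
gripper_width: 0.498
gripper_force: 0.0
```

```bash
python3 -c "
from h import *
t=capture('top');c=capture('scene');print(sense()['time_s'],sense()['wrist_force'])
u,v,p,q=259,175,265,235
cv2.imwrite('pics/f.png',cv2.resize(np.hstack([t[v-70:v+70,u-70:u+70],c[q-70:q+70,p-70:p+70]])[:,:,::-1],(800,400),interpolation=cv2.INTER_CUBIC))"
```

```text
54.375 [-0.03394023  0.43191934  0.10148333]
```

View pics/f.png

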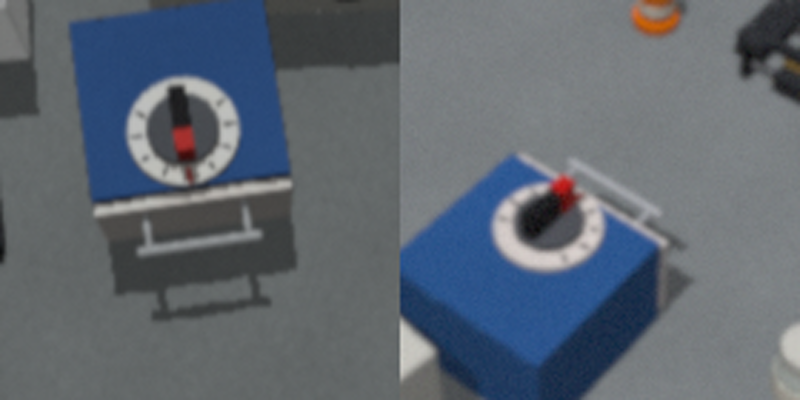

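The red end at (185,145) lines up with the red 0 mark at (190,175), the drawer is shut and the arm is clear.

```bash
python3 -c "
from station import finish_job
print(finish_job())"
```

```text
the job is handed in; nothing more can be done
None
```

The job is done and handed in, but no verdict came back: the dial was turned 3, 10 and 2, all three yellow-capped canisters stood upright in pockets when last seen, and then the drawer was shut and the dial set back on 0.

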